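# Centre a brake pad in the machine vise and clamp it by feel

## Robot

A 7-joint arm with a two-finger parallel gripper is mounted at the origin on a cart in front of the work surface, level with it; the furniture and walls round the work are solid. World frame = base frame: x ahead of the robot, y to its left, z up, the work surface at z = 0. Lengths are in m, angles in rad, forces in N, time in s.
With the tool pointing down it reaches from about 0.4 to 0.875 m from the base axis. Payload 19.3 kg.
Tool frame: the origin (TCP) lies midway between the tips of the shut fingers; the grasp point (between the pads) lies bot.tcp_to_grasp behind it (bot.tcp_to_grasp is the distance from the TCP to the grasp point, in m); z points along the fingers, y is the line along which they close (so a half turn about z gives the same grasp; the last joint's range is limited). The gripper opens to 85 mm and grips with 20 to 120 N. Pads are 22 mm wide; open, the fingers measure 114 mm over their backs; the gripper's body (76 mm by 85 mm) begins 54 mm behind the grasp point. The pads swing forward as they close: fully open they stand 13 mm farther back than shut.
Start: joints at [-1.416, 0.521, -0.036, 1.599, 0.021, 1.021, -0.113], TCP at [0.139, 0.609, 0.231] pointing down, gripper open.
Joint ranges: [-2.91, 2.91], [-0.3, 2.13], [-1.5, 1.42], [0.17, 2.43], [-1.26, 4.41], [0.16, 1.93], [-2.52, 2.52]. Speed limits (rad/s): [1.89, 1.89, 2.39, 2.39, 3.01, 3.01, 3.01].

## Interface

Orientations are given as [roll, pitch, yaw] about the fixed x, y, z axes, in that order (R = Rz(yaw) Ry(pitch) Rx(roll)).
In Python, from workcell import observe, imaging, bot gives the robot as it stands.
- The arm moves only by the tool send_rows, never from a script. Its argument "plan" is text: rows parted by semicolons, each of 7 numbers parted by spaces: the shift along the tool's x, y, z in m, then the turn, a rotation vector about the tool's x, y, z in degrees, then the finger opening in m, from 0 to 0.0854. In form: dx dy dz rx ry rz claw; .... A call has 1 to 10 rows; each row is the pose to reach, as a shift and turn from the pose commanded when the call began, along the tool's axes at that moment; what a row does not reach only later rows make up. A row lasts 1/12 s, in which the tool goes at most 41.7 mm and 7.16 degrees, less where a joint would pass 70% of its speed; a pose out of reach is approached as far as the arm can. A call with a gripper value outside its range is refused whole. The fingers move at their own pace and stop on an object; "grip_force" is the grip in N (left out, the last holds). Time passes only in rows, so rows that repeat a pose let the fingers close. It gives the time, the measured TCP pose, the force, the opening and the grip force at its end, in the units of the state.
- observe(): the state, without advancing time (a new reading comes with each control period).
- imaging.grab_frame(name): name is "scene" or "top" or "wrist"; returns a dict with "color" (400x640x3 uint8, red, green, blue), "fx", "fy", "cx", "cy" (pixels), "eye" and "orientation" of the camera in the world; the wrist camera has in their place "tool_from_camera" (4x4, takes a point from camera to tool coordinates, whose origin is the TCP and whose axes are the flange's). Camera axes: x right, y down, z forward; pixel columns grow to the right and rows downward; lengths in m; the calibration is good to about 2 mm. A picture is of the moment at which its call begins: read the wrist's pose just before it. There is no depth.
- bot.job_done(): hands the job in; it is judged then, once.
The state is a dict: "clock": time; "qpos": joint angles; "qd": joint speeds; "joint_efforts": joint torques, N m; "position": TCP position; "tool_rot": TCP orientation; "force": force on the tool from outside, world axes, zero at the start; "moment": the same for the moment, N m; "grip_width": finger opening in m; "finger_force": force on a finger pad.
Only numpy, scipy, OpenCV 4.12 (cv2) and the standard library are available. Lean on these libraries where they do the work, as an engineer would, in place of code of your own. Each camera call takes 0.05 s, during which the arm holds its last target. There are 200 camera calls.

## Task

Clamp the brake pad in the machine vise so that its lining can be dressed. It lies loose, lining up, on two parallels between the jaws and sticks out too far at one end: push it along the jaws until it sits in the middle of them, then wind the crank clockwise until the jaw holds it firmly against the other one, still flat on the parallels. Go by feel: it is tight when the crank takes about twice the effort it took while running free; do not force it much beyond that, or the pad's plate will bow. Let go of everything at the end and leave the spare pad, the spray can and the spanner where they are.

Things in the scene. Friction and masses are not known exactly. Their poses are not given: they have to be found in the camera images.
- vise: 100 mm machine vise, dark cast iron, on a round swivel base fixed to the table. Origin on the table top under the clamping place. x points level along the screw, from the crank end to the fixed jaw; y along the jaws; z up. Fixed jaw face at x = +25 mm; jaws y = -50 to 50, tops at z = 130. Casting spans x = -92 to +73. Nothing beyond y = -50 or +50 is higher than z = 30 but the pad.
- clamp_place (a point): Where the pad's origin belongs: middle of the jaws, on top of the two steel parallels (bars 24 mm high, 100 mm long along the jaws) that lie on the vise bed and carry the pad, 122 mm above the vise's origin. A 50 mm wide part centred here touches the fixed jaw.
- vise_jaw: Moving jaw, 100 mm wide steel plate on a cast block, between crank and pad. Its frame coincides with the vise's when wide open, its face then at vise x = -39 mm (64 mm between jaws); it has moved as far as its origin lies towards vise +x. Each clockwise turn of the crank (seen from the handle, looking along vise +x) closes it by 8 mm. Starts 0.4 to 6.8 mm from wide open.
- crank_hub (a point): Centre of the crank's hub, on the level screw axis 78 mm above the table (vise y = 0, x = -122 mm when wide open). The whole crank travels towards vise +x with the jaw, 8 mm a turn. At the arm's other end, across from the handle, 34 mm off the axis, is a 24 mm ball counterweight: with the handle low it stands above the hub and strikes an upright hand.
- crank_knob (a point): Middle of the crank's black handle: a sleeve 20 mm in diameter, 46 mm long, parallel to the screw, 45 mm off its axis, 31 mm outwards (vise -x) of the hub centre, 33 mm above the table at its lowest. It spins freely on its pin, so a hand that holds it can go round without turning. Lean the hand 25 to 45 degrees away from the vise to clear the counterweight. Starts at almost any angle.
- vise_crank: The crank (origin at the hub). Running free it drags about 5.5 N at the handle and stays where left, also under load. When the pad is nipped effort rises about 1 N per 0.08 rad. 3.5 to 6 N above the running drag is tight (120 to 210 N on the pad); 2.3 N is too slack (80 N), 8.5 N too much (300 N). At a standstill drag stays locked in: compare on the move or after equal small slow steps.
- pad: Brake pad to clamp, about 0.3 kg, lining up, on the parallels. Steel plate about 50 mm (x) by 128 (y), 6 thick, edges at x = -25 and 25; its ends are 14 mm tongues at x = -11 to 3, end faces at y = -64 and 64. Two lining blocks on it, to z = 16, y within 46. Origin: centre of its underside; axes nearly the vise's. Starts 16 to 34 mm off the middle towards vise -y, 1 to 4 mm off the fixed jaw.
- spare_pad: A second brake pad of the same kind (50 x 128 x 16 mm), loose, lying on the table beside the vise's fixed-jaw end. A bystander. Origin: centre of its underside.
- spray_can: Spray can 67 mm in diameter, 205 mm high, loose, standing on the table beyond the vise's fixed-jaw end. A bystander. Origin: centre of its underside.
- spanner: Combination spanner 207 x 38 x 8 mm, loose, lying on the table off the vise -y end of the jaws. A bystander. Origin: its middle, underside.

How it is judged:
At the end, for the whole second after the job is handed in: The pad lies still and flat on the parallels (within 4 mm of their tops, tilted under 0.05 rad), square to the vise (0.04 rad), within 6 mm of the middle of the jaws and 3 mm of its place against the fixed jaw, and the moving jaw presses on it with 80 to 300 N (contact force between vise_jaw and pad between 80 and 300 N and y of pad in the frame of vise between -0.006 and 0.006 m and x of pad in the frame of vise between -0.003 and 0.003 m and z of pad in the frame of vise between 0.118 and 0.126 m and angle between pad's own z axis and vertical below 0.05 rad and angle between the x axis of pad and the x axis of vise, either way round below 0.04 rad and linear speed of pad below 0.01 m/s); the robot touches nothing.
It fails at once if the jaw is forced onto the pad with over 300 N, which bows its plate (contact force between vise_jaw and pad above 300 N).
It fails at once if the spare pad is moved by over 20 mm (distance of spare_pad from where it was at the start of the episode above 0.02 m).
It fails at once if the spray can is moved by over 20 mm (distance of spray_can from where it was at the start of the episode above 0.02 m).
It fails at once if the spanner is moved by over 20 mm (distance of spanner from where it was at the start of the episode above 0.02 m).
It also fails if it takes over 67 s, if anything falls off the work surface, if the arm or the gripper's body presses on something with over 40 N, if the wrist force passes 120 N, or if a joint passes its speed limit or range.

## Working session

There is one attempt and no reset: what is moved stays moved. The work goes in short steps, Python scripts to look and compute and a tool call to move; the robot and the scene stay as the last step left them, time stands still between calls to the robot, and variables do not carry over. Pictures are saved under pics/ and viewed, at most 10 in all, crops included, and the job is handed in when it is done.

Besides the shell and the picture viewer there is one more tool, called after "Emit:" in YAML: its name, and indented under it one key for each argument. send_rows: Moves the arm, as the interface text tells. Its arguments: {"type":"object","properties":{"plan":{"type":"string"},"grip_force":{"type":"number"}},"required":["plan"]}

```bash
ls; mkdir -p pics
python3 - <<'E'
from workcell import observe, imaging, bot
import cv2
print(observe(), bot.tcp_to_grasp)
for n in ("scene","top"):
    f=imaging.grab_frame(n)
    cv2.imwrite(f"pics/{n}0.png",f["color"][:,:,::-1])
    print({k:v for k,v in f.items() if k!="color"})
E
```

```text
pics
{'clock': 0.0, 'qpos': array([-1.41619983,  0.52202713, -0.0363495 ,  1.60001672,  0.02117813,
        1.02109497, -0.11278804]), 'qd': array([ 0.00090509,  0.00079197,  0.00068872, -0.00055092,  0.00212345,
        0.00180441, -0.0001334 ]), 'joint_efforts': array([-1.37760911e-03, -9.27133512e+01,  1.97929412e+00, -3.69931519e+01,
        1.77477073e-02,  8.32164427e-03, -2.99558155e-05]), 'position': array([0.13925854, 0.60893298, 0.23071418]), 'tool_rot': array([-3.14043161e+00,  5.37299015e-05,  2.91680605e+00]), 'force': array([ 1.12033385, -0.32656616,  0.55359113]), 'moment': array([0.03337266, 0.01730371, 0.0193242 ]), 'finger_force': 0.0, 'grip_width': 0.0854003946279641} 0.0187
{'fx': 372.2165720666536, 'fy': 372.2165720666536, 'cx': 320.91639705317846, 'cy': 193.1813815611377, 'eye': array([0.52454834, 0.54699274, 0.84928196]), 'orientation': array([-2.64347656,  0.00502238, -3.09938543])}
{'fx': 517.1983841893802, 'fy': 517.1983841893802, 'cx': 314.42468977404985, 'cy': 188.07093359267168, 'eye': array([0.41628004, 0.13172868, 0.93693382]), 'orientation': array([-2.99061526,  0.03516125, -1.56988102])}
```

View pics/scene0.png

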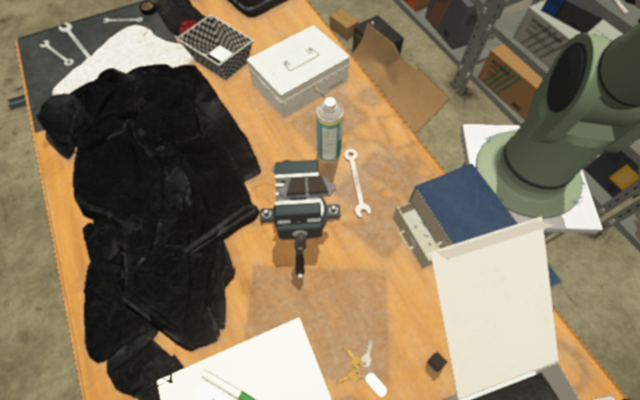

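View pics/top0.png

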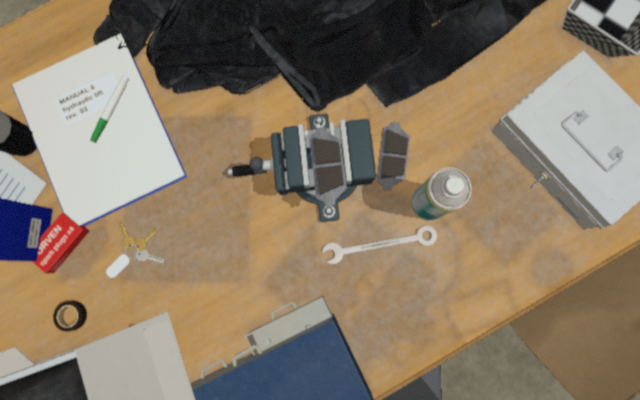

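The scene view shows the vise near (300,200) with its crank pointing down at (300,265). In the top view the vise is at (322,165), the crank handle at (240,170), the spare pad at (394,155), the can at (442,195) and the spanner at (380,245).

```bash
cat > h.py <<'E'
import numpy as np, cv2
from scipy.spatial.transform import Rotation as Ro
from workcell import observe, imaging, bot
def rot(rpy): return Ro.from_euler('xyz',rpy).as_matrix()
def cam(f,s=None):
    if "eye" in f: return np.array(f["eye"]),rot(f["orientation"])
    T=np.eye(4);T[:3,:3]=rot(s["tool_rot"]);T[:3,3]=s["position"];T=T@np.array(f["tool_from_camera"])
    return T[:3,3],T[:3,:3]
def ray(f,uv,s=None):
    e,R=cam(f,s);d=R@np.array([(uv[0]-f["cx"])/f["fx"],(uv[1]-f["cy"])/f["fy"],1]);return e,d/np.linalg.norm(d)
def onz(f,uv,z,s=None):
    e,d=ray(f,uv,s);return e+d*(z-e[2])/d[2]
def tri(a,b):
    (e1,d1),(e2,d2)=a,b
    t=np.linalg.lstsq(np.c_[d1,-d2],e2-e1,rcond=None)[0]
    p,q=e1+t[0]*d1,e2+t[1]*d2;return (p+q)/2,np.linalg.norm(p-q)
def proj(f,P,s=None):
    e,R=cam(f,s);c=R.T@(np.asarray(P)-e);return np.array([f["fx"]*c[0]/c[2]+f["cx"],f["fy"]*c[1]/c[2]+f["cy"]])
def saved(n,k):
    import pickle;return pickle.load(open(f"{n}{k}.pkl","rb"))
def shot(n,k):
    import pickle;s=observe();f=imaging.grab_frame(n);pickle.dump((f,s),open(f"{n}{k}.pkl","wb"));return f,s
E
python3 - <<'E'
from h import *
f,_=shot("top",0);g,_=shot("scene",0)
a=cv2.resize(f["color"][100:230,210:410],None,fx=4,fy=4,interpolation=cv2.INTER_CUBIC)
cv2.imwrite("pics/topc.png",a[:,:,::-1])
a=cv2.resize(g["color"][150:290,245:360],None,fx=4,fy=4,interpolation=cv2.INTER_CUBIC)
cv2.imwrite("pics/scenec.png",a[:,:,::-1])
for uv in [(322,165),(240,170),(394,155),(442,195)]: print(onz(f,uv,0.1))
E
```

```text
[0.5820656  0.14882713 0.1       ]
[0.57445869 0.28457058 0.1       ]
[0.59810032 0.03036564 0.1       ]
[ 0.53138544 -0.04556634  0.1       ]
```

View pics/topc.png

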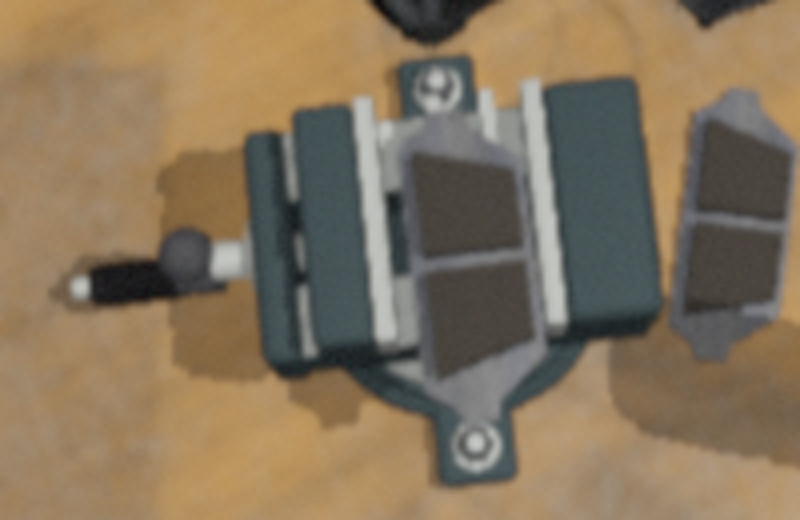

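View pics/scenec.png

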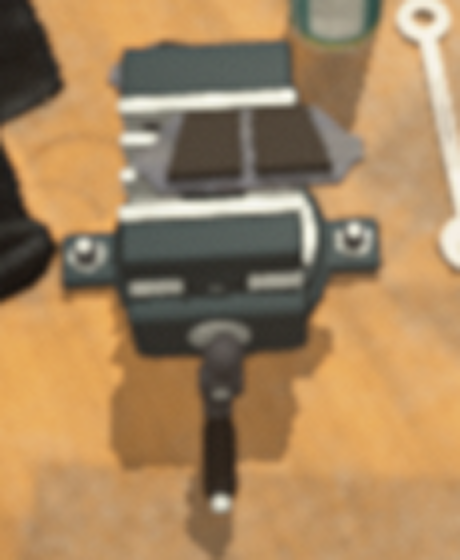

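The top crop shows the fixed jaw's plate inner edge from (522,82) to (545,333) and the moving jaw's plate face edge from (373,98) to (397,345). It also shows the pad tongues at (438,118) and (478,410), the counterweight ball at (187,253) and the pin tip at (78,288). The scene crop shows the pin tip at (221,503), the ball at (222,350) and the tongue at (357,148).

Run:
```python
from h import *
f,_=saved("top",0);g,_=saved("scene",0)
T=lambda u,v:(210+u/4,100+v/4)
S=lambda u,v:(245+u/4,150+v/4)
a=onz(f,T(522,82),.13);b=onz(f,T(545,333),.13)
c=onz(f,T(373,98),.13);d=onz(f,T(397,345),.13)
print("fixed",a,b,np.linalg.norm(a-b),"mov",c,d,np.linalg.norm(c-d))
yv=(a-b)+(c-d);yv/=np.linalg.norm(yv);xv=np.array([yv[1],-yv[0],0]);m=(a+b)/2
O=m-.025*xv;O[2]=0
print("O",O,"yaw",np.arctan2(xv[1],xv[0]),"mov x",((c+d)/2-O)@xv,((c+d)/2-O)@yv)
V=lambda p:np.array([(p-O)@xv,(p-O)@yv,p[2]])
for n,p,q in [("pin",(78,288),(221,503)),("ball",(187,253),(222,350)),("bolt+",(437,88),(86,252)),("bolt-",(475,445),(352,238)),("tongue-",(480,418),(362,148)),("tongue+",(436,116),(128,172)),("gap+",(411,262),(250,110))]:
    P,e=tri(ray(f,T(*p)),ray(g,S(*q)));print(n,P.round(4),"err",round(e,4),"vise",V(P).round(4))
for n,p in [("t+",(438,118)),("t-",(478,415))]: print(n,V(onz(f,T(*p),.128)).round(4))
for n,p in [("ul",(413,150)),("lr",(545,345)),("ll",(437,380)),("ur",(517,170))]: print(n,V(onz(f,T(*p),.138)).round(4))
```

```text
fixed [0.64882546 0.11836551 0.13      ] [0.54656467 0.1099838  0.13      ] 0.10260371516123794 mov [0.6427306  0.17832826 0.13      ] [0.54204032 0.16841217 0.13      ] 0.10117737843592452
O [0.5954502  0.13907366 0.        ] yaw -1.4808807195706424 mov x -0.03443319714734996 2.7285497431575308e-05
pin [0.5839 0.3152 0.0344] err 0.0011 vise [-0.1765  0.0043  0.0344]
ball [0.5836 0.2551 0.112 ] err 0.0006 vise [-0.1166 -0.0014  0.112 ]
bolt+ [0.6799 0.1554 0.0153] err 0.001 vise [-0.0087  0.0856  0.0153]
bolt- [0.5152 0.1385 0.0138] err 0.0012 vise [-0.0066 -0.0799  0.0138]
tongue- [0.5133 0.1359 0.1239] err 0.0008 vise [-0.0042 -0.0822  0.1239]
tongue+ [0.6412 0.1529 0.1161] err 0.0047 vise [-0.0097  0.0468  0.1161]
gap+ [0.5669 0.1594 0.198 ] err 0.0097 vise [-0.0228 -0.0266  0.198 ]
t+ [-0.0095  0.0403  0.128 ]
t- [-0.0047 -0.081   0.128 ]
ul [-0.0206  0.0256  0.138 ]
lr [ 0.0238 -0.0573  0.138 ]
ll [-0.0194 -0.0671  0.138 ]
ur [0.0196 0.0135 0.138 ]
```

```bash
cat >> h.py <<'E'
O=np.array([.59545,.13907,0]);YAW=-1.4809
VX=np.array([np.cos(YAW),np.sin(YAW),0]);VY=np.array([-VX[1],VX[0],0])
VR=np.c_[VX,VY,[0,0,1]]
def W(x,y,z): return O+VR@np.array([x,y,z])
def V(p): return VR.T@(np.asarray(p)-O)
def Vs(s=None): s=s or observe(); return V(s["position"])
def rel(P,R,s=None):
    "tool-frame shift & rotvec(deg) to pose P,R"
    s=s or observe();R0=rot(s["tool_rot"]);return (R0.T@(np.asarray(P)-s["position"])).round(4),np.degrees(Ro.from_matrix(R0.T@R).as_rotvec()).round(1)
PUSH=np.c_[-VY,-VX,[0,0,-1]]
PUSH=np.c_[-VY,np.cross([0,0,-1],-VY),[0,0,-1]]
def CR(th):
    R=np.c_[-VX,VY,[0,0,-1]];assert np.linalg.det(R)>0
    return R@Ro.from_euler('y',-th,degrees=True).as_matrix()
E
python3 - <<'E'
from h import *
f,_=saved("top",0);g,_=saved("scene",0)
for n,p,q in [("blue corner",(325,298),(413,185)),("lid a",(168,314),(433,248)),("lid b",(80,350),(434,250)),("lid c",(168,314),(543,222)),("can top",(455,183),(330,103))]:
    P,e=tri(ray(f,p),ray(g,q));print(n,P.round(3),round(e,4))
s=observe()
print(rel(W(-.005,-.115,.25),PUSH,s)); print(PUSH, rot(s["tool_rot"]))
E
```

```text
blue corner [0.361 0.147 0.168] 0.0215
lid a [0.359 0.335 0.29 ] 0.0005
lid b [0.361 0.381 0.401] 0.0577
lid c [0.323 0.326 0.436] 0.1185
can top [ 0.534 -0.043  0.198] 0.0034
(array([-0.4385, -0.3874, -0.0187]), array([ -0.,  -0., -18.]))
[[-0.99596205 -0.0897753   0.        ]
 [-0.0897753   0.99596205  0.        ]
 [-0.          0.         -1.        ]] [[-9.74841590e-01  2.22898782e-01 -8.32730538e-05]
 [ 2.22898787e-01  9.74841362e-01 -6.71027602e-04]
 [-6.83932180e-05 -6.72707077e-04 -9.99999771e-01]]
```

Emit:
send_rows:
  plan: "0 0 -0.04 0 0 0 0.02;0 0 -0.08 0 0 0 0;0 0 -0.12 0 0 0 0;-0.036 0.002 -0.14 0 0 0 0;-0.072 0.004 -0.16 0 0 0 0;-0.11 0.006 -0.175 0 0 0 0;-0.15 0.008 -0.185 0 0 0 0;-0.19 0.01 -0.19 0 0 0 0;-0.23 0.012 -0.19 0 0 0 0;-0.27 0.014 -0.19 0 0 0 0"

```text
clock: 1.03
position: [0.4075, 0.5621, 0.4217]
tool_rot: [3.141, 0.0, 2.917]
force: [0.0, 1.1, 0.4]
grip_width: 0.0001
finger_force: 0.0
```

Emit:
send_rows:
  plan: "-0.04 0 0 0 0 0 0;-0.07 -0.02 0 0 0 0 0;-0.095 -0.05 0 0 0 -3 0;-0.11 -0.085 0 0 0 -6 0;-0.12 -0.125 0 0 0 -9 0;-0.13 -0.165 0 0 0 -12 0;-0.14 -0.205 0 0 0 -15 0;-0.145 -0.245 0 0 0 -18 0;-0.15 -0.285 0 0 0 -18 0;-0.155 -0.32 0 0 0 -18 0"

```text
clock: 1.87
position: [0.4849, 0.2135, 0.4214]
tool_rot: [-3.142, 0.0, -3.053]
force: [0.4, 0.3, -0.7]
grip_width: 0.0002
finger_force: 0.0
```

Run:
```python
from h import *
s=observe();print(s["clock"],s["position"],s["qpos"],Vs(s))
for z in(.25,.113): print(rel(W(-.005,-.112,z),PUSH,s))
```

```text
1.8667 [0.48485333 0.21351829 0.4213824 ] [-0.57834579  0.21828239  0.06454561  1.56547295 -0.0141734   1.35817584
  1.14714283] [-0.08407652 -0.10346647  0.4213824 ]
(array([ 0.0085, -0.0791,  0.1714]), array([-0. ,  0. , -0.1]))
(array([ 0.0085, -0.0791,  0.3084]), array([-0. ,  0. , -0.1]))
```

Emit:
send_rows:
  plan: "0.002 -0.02 0.037 0 0 0 0;0.004 -0.04 0.074 0 0 0 0;0.006 -0.06 0.11 0 0 0 0;0.0085 -0.079 0.145 0 0 0 0;0.0085 -0.079 0.185 0 0 0 0;0.0085 -0.079 0.225 0 0 0 0;0.0085 -0.079 0.265 0 0 0 0;0.0085 -0.079 0.29 0 0 0 0;0.0085 -0.079 0.306 0 0 0 0;0.0085 -0.079 0.306 0 0 0 0"

```text
clock: 2.7
position: [0.4823, 0.1362, 0.1124]
tool_rot: [-3.14, -0.005, -3.052]
force: [-0.4, -0.1, -0.8]
grip_width: 0.0001
finger_force: 0.0
```

Run:
```python
from h import *
s=observe();print(s["clock"],s["force"],Vs(s))
f,_=shot("top",1);w,_=shot("wrist",1)
a=cv2.resize(f["color"][100:230,250:400],None,fx=4,fy=4,interpolation=cv2.INTER_CUBIC)
b=cv2.resize(w["color"],None,fx=.8,fy=.8)
c=np.zeros((600,800,3),np.uint8);c[:]=0
cv2.imwrite("pics/t1.png",a[:,:,::-1])
```

```text
2.7 [-0.42435257 -0.07537658 -0.84672391] [-0.00731042 -0.11290851  0.11235966]
```

View pics/t1.png

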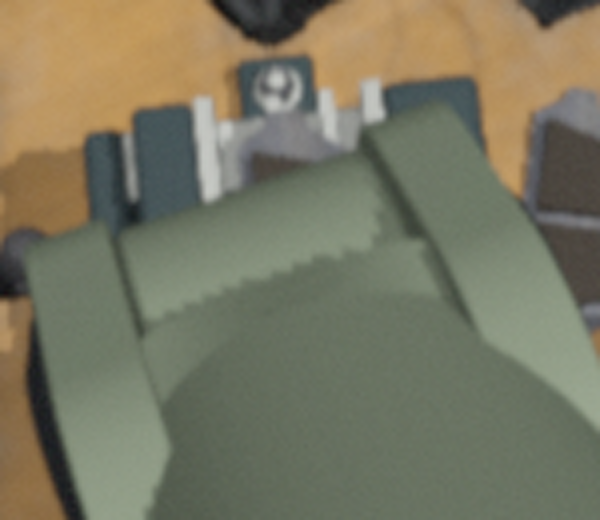

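The arm covers most of the pad in the top view, and the far tongue at (288,125) is still visible. I'll push slowly by geometry and check with a picture after backing off.

Emit:
send_rows:
  plan: "-0.008 0 0 0 0 0 0;-0.013 0 0 0 0 0 0;-0.017 0 0 0 0 0 0;-0.02 0 0 0 0 0 0;-0.023 0 0 0 0 0 0;-0.026 0 0 0 0 0 0;-0.029 0 0 0 0 0 0;-0.032 0 0 0 0 0 0;-0.034 0 0 0 0 0 0;-0.036 0 0 0 0 0 0"

```text
clock: 3.63
position: [0.52, 0.14, 0.1153]
tool_rot: [-3.142, -0.0, -3.052]
force: [-2.5, -0.2, 1.0]
grip_width: -0.0002
finger_force: 1.1
```

Run:
```python
from h import *
s=observe();print(s["clock"],s["force"],Vs(s))
f,_=shot("top",2);w,_=shot("wrist",2)
a=np.zeros((580,640,3),np.uint8)
a[:180,:400]=cv2.resize(f["color"][110:170,270:370],None,fx=3,fy=3)[:180,:400] if 0 else 0
a[:180,:300]=cv2.resize(f["color"][110:170,270:370],None,fx=3,fy=3,interpolation=cv2.INTER_CUBIC)
a[180:]=w["color"]
cv2.imwrite("pics/t2.png",a[:,:,::-1])
```

```text
3.6333 [-2.51618107 -0.23186084  0.98871196] [-0.00766605 -0.07506553  0.11526749]
```

View pics/t2.png

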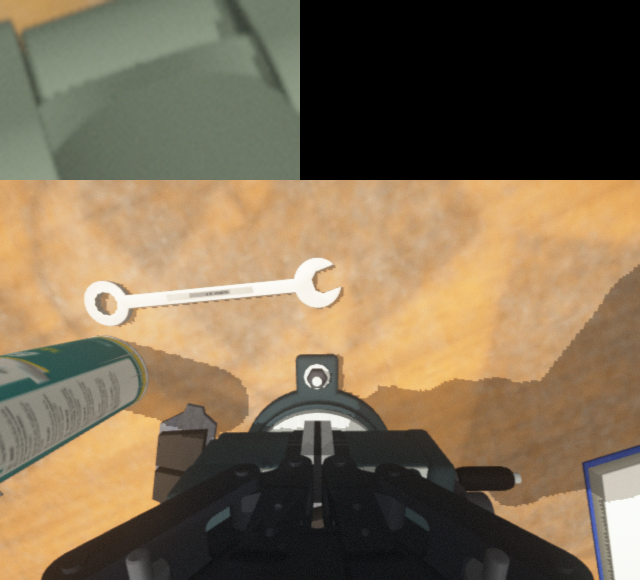

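The wrist view shows the shut fingers at the pad's near end, with the spanner (210,295), can and spare pad all clear. I'll back off and go up.

Emit:
send_rows:
  plan: "0.01 0 0 0 0 0 0;0.03 0 0 0 0 0 0;0.03 0 -0.03 0 0 0 0;0.03 0.02 -0.07 0 0 0 0.03;0.03 0.055 -0.11 0 0 0 0.045;0.02 0.09 -0.13 0 0 6 0.045;0.01 0.13 -0.14 0 0 13 0.045;0 0.17 -0.15 0 0 20 0.045;-0.015 0.205 -0.15 0 0 27 0.045;-0.03 0.24 -0.15 0 0 34 0.045"

```text
clock: 4.57
position: [0.5265, 0.378, 0.2667]
tool_rot: [3.139, 0.001, 2.632]
force: [0.3, -0.5, -0.0]
grip_width: 0.0451
finger_force: 0.0
```

Run:
```python
from h import *
s=observe();print(s["clock"],Vs(s),s["qpos"])
f,_=shot("top",3);w,_=shot("scene",3)
a=cv2.resize(f["color"][110:220,230:400],None,fx=4,fy=4,interpolation=cv2.INTER_CUBIC)
cv2.imwrite("pics/t3.png",a[:,:,::-1])
a=f
for k in (3,):
  # knob grasp: grasp point at knob mid; TCP = knob + 0.0187*ztool
  for th in(35,):
    R=CR(th)
    for h in(.12,0):
      P=W(-.150,.004,.033)+R[:,2]*(bot.tcp_to_grasp-h)
      print(th,h,P,rel(P,R,s))
```

```text
4.5667 [-0.24412332 -0.0472162   0.26668568] [-0.83839547  0.53378695  0.19230223  1.50388851 -0.10881875  1.111954
  0.43713078]
35 0.12 [0.58075131 0.34669208 0.1159801 ] (array([-0.0625, -0.0012,  0.1508]), array([ 17.1, -32.2,  53.8]))
35 0 [0.58693047 0.27814084 0.01768186] (array([-0.1012, -0.0583,  0.249 ]), array([ 17.1, -32.2,  53.8]))
```

View pics/t3.png

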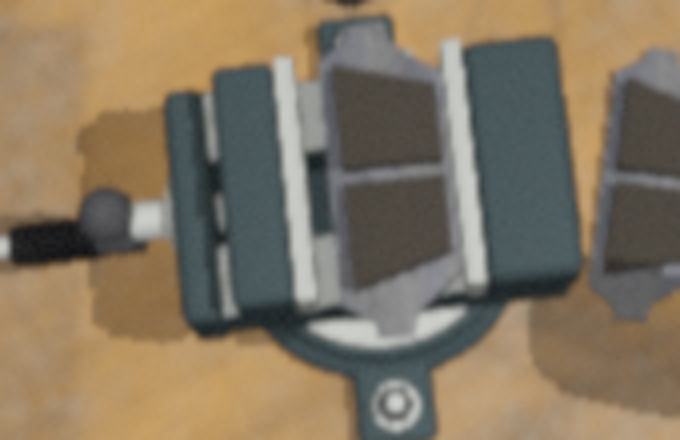

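The pad now looks centred between the jaws: tongue ends at (360,27) and (395,336), square and close to the fixed jaw. Next I'll check its position.

Run:
```python
from h import *
f,_=saved("top",3)
for p in [(360,27),(395,336),(341,175),(442,168)]: print(V(onz(f,(230+p[0]/4,110+p[1]/4),.128 if p[1] in(27,336) else .13)).round(4))
for p in [(465,40),(486,290),(293,58),(315,300)]: print(V(onz(f,(230+p[0]/4,110+p[1]/4),.13)).round(4))
```

```text
[-0.0068  0.0614  0.128 ]
[-0.0045 -0.0655  0.128 ]
[-0.0199  0.0008  0.13  ]
[ 0.0204 -0.0002  0.13  ]
[0.0347 0.0512 0.13  ]
[ 0.0329 -0.0509  0.13  ]
[-0.0349  0.0506  0.13  ]
[-0.0346 -0.0485  0.13  ]
```

Emit:
send_rows:
  plan: "0 0 0 2 -4 7 0.045;0 0 0 4 -8 12 0.045;0 0 0.01 6 -11 18 0.045;0 0 0.03 8 -15 24 0.045;-0.01 0 0.05 10 -19 30 0.045;-0.02 0 0.07 12 -22 36 0.045;-0.03 0 0.09 13.5 -25.5 42 0.045;-0.04 0 0.11 15 -29 48 0.045;-0.05 0 0.13 17.1 -32.2 53.8 0.045;-0.0625 -0.001 0.15 17.1 -32.2 53.8 0.045"

```text
clock: 5.5
position: [0.5797, 0.3462, 0.1119]
tool_rot: [-3.14, 0.617, 1.665]
force: [0.2, 0.4, -1.4]
grip_width: 0.0452
finger_force: 0.0
```

Run:
```python
from h import *
s=observe();R=CR(35);print(s["clock"],s["force"],Vs(s),s["qpos"])
for h in(.12,.05,0): print(rel(W(-.150,.004,.033)+R[:,2]*(bot.tcp_to_grasp-h),R,s))
w,_=shot("wrist",4)
cv2.imwrite("pics/w4.png",w["color"][:,:,::-1])
```

```text
5.5 [ 0.24626163  0.42944804 -1.38532436] [-0.20770485  0.00286718  0.1119209 ] [-1.11303041  1.04011603  0.56590862  1.2603088   0.01195293  1.30532027
 -0.61789477]
(array([-0.002 ,  0.0011, -0.0035]), array([0. , 0.4, 0.2]))
(array([-0.0016,  0.0011,  0.0665]), array([0. , 0.4, 0.2]))
(array([-0.0013,  0.0011,  0.1165]), array([0. , 0.4, 0.2]))
```

View pics/w4.png

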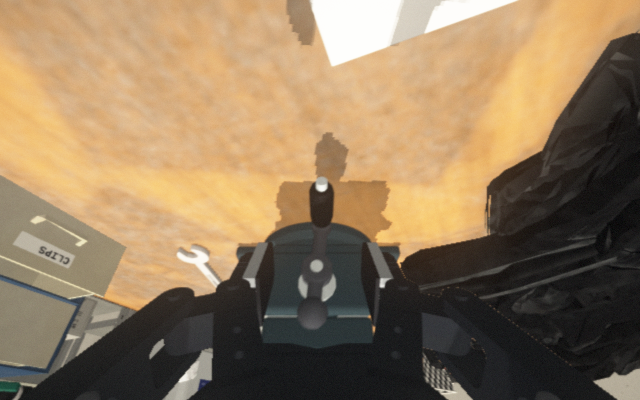

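The wrist view shows the crank handle (320,200) between the fingers, the counterweight at (313,310) and the sides clear. Next is to descend and grip.

Emit:
send_rows:
  plan: "-0.001 0.001 0.03 0 0 0 0.045;-0.001 0.001 0.06 0 0 0 0.045;-0.001 0.001 0.085 0 0 0 0.045;-0.001 0.001 0.105 0 0 0 0.045;-0.001 0.001 0.116 0 0 0 0.045;-0.001 0.001 0.116 0 0 0 0.03;-0.001 0.001 0.116 0 0 0 0.01;-0.001 0.001 0.116 0 0 0 0.01;-0.001 0.001 0.116 0 0 0 0.01;-0.001 0.001 0.116 0 0 0 0.01"
  grip_force: 30

```text
clock: 6.38
position: [0.5883, 0.278, 0.0217]
tool_rot: [-3.141, 0.612, 1.668]
force: [1.5, -1.1, 1.2]
grip_width: 0.0188
finger_force: 31.7
```

```bash
cat >> h.py <<'E'
def turn(a0,a1,n,R,r=.045):
    "rows in tool axes for knob angle a0->a1 deg (clockwise, 0=lowest), relative to a0"
    p=lambda a:np.array([.008*a/360,r*np.sin(np.radians(a)),-r*np.cos(np.radians(a))])
    for k in range(1,n+1):
        a=a0+(a1-a0)*k/n
        d=R.T@VR@(p(a)-p(a0));print(round(a,1),*d.round(4))
E
python3 - <<'E'
from h import *
s=observe();R=rot(s["tool_rot"]);g=s["position"]-R[:,2]*bot.tcp_to_grasp
v=V(g);print(s["clock"],s["force"],s["grip_width"],v,np.degrees(np.arctan2(v[1],.078-v[2])),np.hypot(v[1],.078-v[2]))
turn(5,125,10,R)
E
```

```text
6.3833 [ 1.48635484 -1.14905595  1.16753012] 0.018834755220323202 [-0.14979397  0.00527972  0.03699268] 7.336505643648886 0.04134580378167121
17.0 -0.0013 0.0092 -0.0013
29.0 -0.0037 0.0179 -0.0041
41.0 -0.007 0.0256 -0.0084
53.0 -0.0112 0.032 -0.0138
65.0 -0.0161 0.0368 -0.0202
77.0 -0.0215 0.0399 -0.0274
89.0 -0.0271 0.041 -0.0349
101.0 -0.0326 0.0402 -0.0424
113.0 -0.038 0.0374 -0.0496
125.0 -0.0429 0.0329 -0.0562
```

Emit:
send_rows:
  plan: "0 0 0 0 0 0 0.03;0 0 0 0 0 0 0.03;0.002 -0.001 0.0035 0 0 0 0.03;0.002 -0.001 0.0035 0 0 0 0.03;0.002 -0.001 0.0035 0 0 0 0.01;0.002 -0.001 0.0035 0 0 0 0.01;0.002 -0.001 0.0035 0 0 0 0.01;0.002 -0.001 0.0035 0 0 0 0.01"
  grip_force: 30

```text
clock: 7.05
position: [0.5869, 0.2771, 0.0167]
tool_rot: [-3.14, 0.612, 1.668]
force: [1.1, 2.5, -3.0]
grip_width: 0.0187
finger_force: 29.3
```

Run:
```python
from h import *
s=observe();R=rot(s["tool_rot"]);g=s["position"]-R[:,2]*bot.tcp_to_grasp
v=V(g);print(s["clock"],s["force"],s["grip_width"],v,np.degrees(np.arctan2(v[1],.078-v[2])),np.hypot(v[1],.078-v[2]))
```

```text
7.05 [ 1.05382918  2.47186657 -2.97584807] 0.018703714478399053 [-0.149028    0.00384594  0.03198427] 4.77761124858263 0.046176167200477826
```

Emit:
send_rows:
  plan: "-0.0013 0.0092 -0.0013 0 0 0 0.01;-0.0037 0.0179 -0.0041 0 0 0 0.01;-0.007 0.0256 -0.0084 0 0 0 0.01;-0.0112 0.032 -0.0138 0 0 0 0.01;-0.0161 0.0368 -0.0202 0 0 0 0.01;-0.0215 0.0399 -0.0274 0 0 0 0.01;-0.0271 0.041 -0.0349 0 0 0 0.01;-0.0326 0.0402 -0.0424 0 0 0 0.01;-0.038 0.0374 -0.0496 0 0 0 0.01;-0.0429 0.0329 -0.0562 0 0 0 0.01"

```text
clock: 7.88
position: [0.6211, 0.2778, 0.0886]
tool_rot: [3.141, 0.611, 1.667]
force: [-0.8, 5.1, -7.4]
grip_width: 0.019
finger_force: 30.4
```

```bash
cat >> h.py <<'E'
def stat():
    s=observe();R=rot(s["tool_rot"]);v=V(s["position"]-R[:,2]*bot.tcp_to_grasp)
    a=np.arctan2(v[1],.078-v[2]);F=VR.T@s["force"]
    t=np.array([np.cos(a),np.sin(a)]);r=np.array([np.sin(a),-np.cos(a)])
    print("t",round(s["clock"],2),"g",v.round(4),"ang",round(np.degrees(a),1),"r",round(np.hypot(v[1],.078-v[2]),4),"Fv",F.round(1),"drag",round(-t@F[1:],2),"rad",round(r@F[1:],2),"w",round(s["grip_width"],4),s["qpos"].round(2))
    return s,R
E
python3 - <<'E'
from h import *
s,R=stat()
turn(125,275,10,R)
E
```

```text
t 7.88 g [-0.1466  0.0379  0.1039] ang 124.3 r 0.0459 Fv [-5.1 -0.4 -7.4] drag 5.88 rad -4.47 w 0.019 [-1.02  1.05  0.57  1.32  0.03  1.19 -0.55]
140.0 -0.0052 -0.0079 -0.0069
155.0 -0.009 -0.0178 -0.0119
170.0 -0.0113 -0.0291 -0.0147
185.0 -0.0118 -0.0408 -0.015
200.0 -0.0106 -0.0523 -0.0127
215.0 -0.0077 -0.0627 -0.0081
230.0 -0.0033 -0.0713 -0.0015
245.0 0.0021 -0.0777 0.0068
260.0 0.0083 -0.0812 0.0162
275.0 0.0147 -0.0817 0.026
```

Emit:
send_rows:
  plan: "-0.0052 -0.0079 -0.0069 0 0 0 0.01;-0.009 -0.0178 -0.0119 0 0 0 0.01;-0.0113 -0.0291 -0.0147 0 0 0 0.01;-0.0118 -0.0408 -0.015 0 0 0 0.01;-0.0106 -0.0523 -0.0127 0 0 0 0.01;-0.0077 -0.0627 -0.0081 0 0 0 0.01;-0.0033 -0.0713 -0.0015 0 0 0 0.01;0.0021 -0.0777 0.0068 0 0 0 0.01;0.0083 -0.0812 0.0162 0 0 0 0.01;0.0147 -0.0817 0.026 0 0 0 0.01"

```text
clock: 8.72
position: [0.5405, 0.2664, 0.0593]
tool_rot: [3.14, 0.612, 1.666]
force: [7.9, 1.9, 5.7]
grip_width: 0.0193
finger_force: 32.3
```

Run:
```python
from h import *
s,R=stat()
turn(275,365,10,R)
```

```text
t 8.72 g [-0.1425 -0.0434  0.0746] ang -85.5 r 0.0435 Fv [-1.2  8.1  5.7] drag 5.09 rad -8.49 w 0.0193 [-1.13  1.    0.56  1.55  0.03  1.05 -0.63]
284.0 0.0038 0.0012 0.0058
293.0 0.0075 0.0034 0.0114
302.0 0.0109 0.0066 0.0167
311.0 0.014 0.0108 0.0215
320.0 0.0167 0.0159 0.0257
329.0 0.0188 0.0216 0.0292
338.0 0.0205 0.0279 0.0319
347.0 0.0215 0.0346 0.0338
356.0 0.0219 0.0416 0.0348
365.0 0.0217 0.0487 0.0349
```

Emit:
send_rows:
  plan: "0.0038 0.002 0.0058 0 0 0 0.01;0.0075 0.0044 0.0114 0 0 0 0.01;0.0109 0.0076 0.0167 0 0 0 0.01;0.014 0.0118 0.0215 0 0 0 0.01;0.0167 0.0169 0.0257 0 0 0 0.01;0.0188 0.0226 0.0292 0 0 0 0.01;0.0205 0.0289 0.0319 0 0 0 0.01;0.0215 0.0356 0.0338 0 0 0 0.01;0.0219 0.0426 0.0348 0 0 0 0.01;0.0217 0.0497 0.0349 0 0 0 0.01"

```text
clock: 9.55
position: [0.5888, 0.2693, 0.0167]
tool_rot: [-3.139, 0.612, 1.668]
force: [-6.8, 3.7, 4.7]
grip_width: 0.0195
finger_force: 32.2
```

Run:
```python
from h import *
s,R=stat()
turn(365,395,10,R)
```

```text
t 9.55 g [-0.141  0.005  0.032] ang 6.3 r 0.0462 Fv [-4.2 -6.4  4.7] drag 5.88 rad -5.41 w 0.0195 [-1.05  1.11  0.54  1.42  0.02  1.06 -0.61]
368.0 -0.0002 0.0023 -0.0002
371.0 -0.0005 0.0047 -0.0005
374.0 -0.0009 0.007 -0.0008
377.0 -0.0013 0.0092 -0.0013
380.0 -0.0018 0.0115 -0.0019
383.0 -0.0024 0.0137 -0.0025
386.0 -0.003 0.0158 -0.0033
389.0 -0.0037 0.0179 -0.0042
392.0 -0.0044 0.0199 -0.0051
395.0 -0.0052 0.0219 -0.0061
```

Emit:
send_rows:
  plan: "-0.0002 0.0023 -0.0002 0 0 0 0.01;-0.0005 0.0047 -0.0005 0 0 0 0.01;-0.0009 0.007 -0.0008 0 0 0 0.01;-0.0013 0.0092 -0.0013 0 0 0 0.01;-0.0018 0.0115 -0.0019 0 0 0 0.01;-0.0024 0.0137 -0.0025 0 0 0 0.01;-0.003 0.0158 -0.0033 0 0 0 0.01;-0.0037 0.0179 -0.0042 0 0 0 0.01;-0.0044 0.0199 -0.0051 0 0 0 0.01;-0.0052 0.0219 -0.0061 0 0 0 0.01"

```text
clock: 10.38
position: [0.6102, 0.2708, 0.0242]
tool_rot: [-3.138, 0.611, 1.668]
force: [-4.3, 3.8, -4.1]
grip_width: 0.0191
finger_force: 31.7
```

Run:
```python
from h import *
s,R=stat()
turn(395,415,10,R)
```

```text
t 10.38 g [-0.1406  0.0265  0.0395] ang 34.5 r 0.0467 Fv [-4.2 -4.  -4.1] drag 5.6 rad 1.11 w 0.0191 [-1.02  1.12  0.54  1.36  0.02  1.09 -0.59]
397.0 -0.0006 0.0013 -0.0007
399.0 -0.0012 0.0025 -0.0015
401.0 -0.0018 0.0037 -0.0023
403.0 -0.0024 0.0049 -0.0031
405.0 -0.0031 0.006 -0.004
407.0 -0.0038 0.0071 -0.0049
409.0 -0.0045 0.0081 -0.0058
411.0 -0.0053 0.0091 -0.0068
413.0 -0.006 0.0101 -0.0078
415.0 -0.0068 0.011 -0.0088
```

Emit:
send_rows:
  plan: "-0.0006 0.0013 -0.0007 0 0 0 0.01;-0.0012 0.0025 -0.0015 0 0 0 0.01;-0.0018 0.0037 -0.0023 0 0 0 0.01;-0.0024 0.0049 -0.0031 0 0 0 0.01;-0.0031 0.006 -0.004 0 0 0 0.01;-0.0038 0.0071 -0.0049 0 0 0 0.01;-0.0045 0.0081 -0.0058 0 0 0 0.01;-0.0053 0.0091 -0.0068 0 0 0 0.01;-0.006 0.0101 -0.0078 0 0 0 0.01;-0.0068 0.011 -0.0088 0 0 0 0.01"

```text
clock: 11.22
position: [0.6217, 0.2715, 0.0354]
tool_rot: [-3.14, 0.611, 1.668]
force: [0.9, 5.1, -8.3]
grip_width: 0.0189
finger_force: 31.4
```

Run:
```python
from h import *
s,R=stat()
turn(415,435,10,R)
```

```text
t 11.22 g [-0.1403  0.038   0.0507] ang 54.3 r 0.0468 Fv [-5.   1.3 -8.3] drag 5.97 rad 5.93 w 0.0189 [-1.01  1.11  0.55  1.33  0.02  1.12 -0.57]
417.0 -0.0008 0.0009 -0.001
419.0 -0.0016 0.0017 -0.0021
421.0 -0.0024 0.0025 -0.0032
423.0 -0.0033 0.0032 -0.0043
425.0 -0.0041 0.0039 -0.0054
427.0 -0.005 0.0045 -0.0066
429.0 -0.0058 0.0051 -0.0077
431.0 -0.0067 0.0057 -0.0089
433.0 -0.0076 0.0062 -0.0101
435.0 -0.0085 0.0066 -0.0113
```

Emit:
send_rows:
  plan: "-0.0008 0.0009 -0.001 0 0 0 0.01;-0.0016 0.0017 -0.0021 0 0 0 0.01;-0.0024 0.0025 -0.0032 0 0 0 0.01;-0.0033 0.0032 -0.0043 0 0 0 0.01;-0.0041 0.0039 -0.0054 0 0 0 0.01;-0.005 0.0045 -0.0066 0 0 0 0.01;-0.0058 0.0051 -0.0077 0 0 0 0.01;-0.0067 0.0057 -0.0089 0 0 0 0.01;-0.0076 0.0062 -0.0101 0 0 0 0.01;-0.0085 0.0066 -0.0113 0 0 0 0.01"

```text
clock: 12.05
position: [0.6288, 0.2718, 0.0498]
tool_rot: [-3.141, 0.611, 1.668]
force: [3.3, 6.5, -7.0]
grip_width: 0.019
finger_force: 31.5
```

Run:
```python
from h import *
s,R=stat()
turn(435,455,10,R)
```

```text
t 12.05 g [-0.1399  0.045   0.0651] ang 74.0 r 0.0468 Fv [-6.2  3.9 -7. ] drag 5.71 rad 5.65 w 0.019 [-1.    1.1   0.55  1.31  0.03  1.14 -0.56]
437.0 -0.0009 0.0004 -0.0012
439.0 -0.0018 0.0007 -0.0025
441.0 -0.0028 0.001 -0.0037
443.0 -0.0037 0.0012 -0.0049
445.0 -0.0046 0.0014 -0.0062
447.0 -0.0056 0.0015 -0.0075
449.0 -0.0065 0.0015 -0.0087
451.0 -0.0074 0.0015 -0.01
453.0 -0.0084 0.0015 -0.0112
455.0 -0.0093 0.0013 -0.0125
```

Emit:
send_rows:
  plan: "-0.0009 0.0004 -0.0012 0 0 0 0.01;-0.0018 0.0007 -0.0025 0 0 0 0.01;-0.0028 0.001 -0.0037 0 0 0 0.01;-0.0037 0.0012 -0.0049 0 0 0 0.01;-0.0046 0.0014 -0.0062 0 0 0 0.01;-0.0056 0.0015 -0.0075 0 0 0 0.01;-0.0065 0.0015 -0.0087 0 0 0 0.01;-0.0074 0.0015 -0.01 0 0 0 0.01;-0.0084 0.0015 -0.0112 0 0 0 0.01;-0.0093 0.0013 -0.0125 0 0 0 0.01"

```text
clock: 12.88
position: [0.6303, 0.2715, 0.0656]
tool_rot: [-3.141, 0.611, 1.668]
force: [4.1, 5.6, -7.2]
grip_width: 0.019
finger_force: 31.6
```

Run:
```python
from h import *
s,R=stat()
turn(455,475,10,R)
```

```text
t 12.88 g [-0.1395  0.0465  0.0809] ang 93.5 r 0.0466 Fv [-5.2  4.6 -7.2] drag 7.49 rad 4.11 w 0.019 [-1.    1.08  0.56  1.31  0.03  1.16 -0.55]
457.0 -0.0009 -0.0002 -0.0013
459.0 -0.0019 -0.0004 -0.0025
461.0 -0.0028 -0.0007 -0.0037
463.0 -0.0037 -0.001 -0.005
465.0 -0.0046 -0.0014 -0.0062
467.0 -0.0055 -0.0018 -0.0074
469.0 -0.0064 -0.0023 -0.0086
471.0 -0.0073 -0.0028 -0.0098
473.0 -0.0081 -0.0034 -0.011
475.0 -0.009 -0.0041 -0.0121
```

Emit:
send_rows:
  plan: "-0.0009 -0.0002 -0.0013 0 0 0 0.01;-0.0019 -0.0004 -0.0025 0 0 0 0.01;-0.0028 -0.0007 -0.0037 0 0 0 0.01;-0.0037 -0.001 -0.005 0 0 0 0.01"

```text
clock: 13.22
position: [0.6294, 0.2712, 0.0718]
tool_rot: [-3.141, 0.611, 1.668]
force: [5.4, 6.9, -6.1]
grip_width: 0.019
finger_force: 31.5
```

Run:
```python
from h import *
s,R=stat()
turn(463,473,5,R)
```

```text
t 13.22 g [-0.1393  0.0456  0.0871] ang 101.3 r 0.0465 Fv [-6.3  6.  -6.1] drag 7.11 rad 4.71 w 0.019 [-1.    1.07  0.56  1.31  0.03  1.17 -0.55]
465.0 -0.0009 -0.0004 -0.0012
467.0 -0.0018 -0.0008 -0.0024
469.0 -0.0027 -0.0013 -0.0036
471.0 -0.0036 -0.0018 -0.0048
473.0 -0.0044 -0.0024 -0.006
```

Emit:
send_rows:
  plan: "-0.0009 -0.0004 -0.0012 0 0 0 0.01;-0.0018 -0.0008 -0.0024 0 0 0 0.01;-0.0027 -0.0013 -0.0036 0 0 0 0.01;-0.0036 -0.0018 -0.0048 0 0 0 0.01"

```text
clock: 13.55
position: [0.6276, 0.2709, 0.0777]
tool_rot: [-3.142, 0.611, 1.668]
force: [4.1, 6.1, -7.7]
grip_width: 0.019
finger_force: 31.5
```

Run:
```python
from h import *
s,R=stat()
turn(471,485,7,R)
```

```text
t 13.55 g [-0.1392  0.0438  0.093 ] ang 108.9 r 0.0463 Fv [-5.7  4.6 -7.7] drag 8.76 rad 1.85 w 0.019 [-1.01  1.06  0.56  1.32  0.04  1.17 -0.55]
473.0 -0.0009 -0.0006 -0.0012
475.0 -0.0017 -0.0012 -0.0023
477.0 -0.0026 -0.0019 -0.0035
479.0 -0.0034 -0.0027 -0.0046
481.0 -0.0042 -0.0034 -0.0057
483.0 -0.005 -0.0043 -0.0067
485.0 -0.0058 -0.0052 -0.0078
```

Emit:
send_rows:
  plan: "-0.0009 -0.0006 -0.0012 0 0 0 0.01;-0.0017 -0.0012 -0.0023 0 0 0 0.01"

```text
clock: 13.72
position: [0.6265, 0.2707, 0.0806]
tool_rot: [-3.142, 0.611, 1.668]
force: [5.9, 5.7, -8.4]
grip_width: 0.0191
finger_force: 31.5
```

Run:
```python
from h import *
s,R=stat()
turn(475,487,6,R)
```

```text
t 13.72 g [-0.1391  0.0426  0.0959] ang 112.7 r 0.0462 Fv [-5.2  6.4 -8.4] drag 10.17 rad 2.64 w 0.0191 [-1.01  1.06  0.56  1.32  0.04  1.17 -0.55]
477.0 -0.0008 -0.0007 -0.0011
479.0 -0.0017 -0.0014 -0.0022
481.0 -0.0025 -0.0022 -0.0033
483.0 -0.0033 -0.003 -0.0044
485.0 -0.0041 -0.0039 -0.0055
487.0 -0.0048 -0.0048 -0.0065
```

Emit:
send_rows:
  plan: "-0.0004 -0.0003 -0.0005 0 0 0 0.01;-0.0008 -0.0007 -0.0011 0 0 0 0.01"

```text
clock: 13.88
position: [0.6258, 0.2706, 0.0819]
tool_rot: [3.142, 0.611, 1.668]
force: [4.9, 6.3, -8.8]
grip_width: 0.0192
finger_force: 31.5
```

Run:
```python
from h import *
s,R=stat()
```

```text
t 13.88 g [-0.139   0.042   0.0972] ang 114.6 r 0.0462 Fv [-5.9  5.5 -8.8] drag 10.27 rad 1.33 w 0.0192 [-1.01  1.06  0.57  1.32  0.04  1.17 -0.55]
```

The drag is now about 10.3 N against 5.8 N running free, so the pad is tight. Release and back off.

Emit:
send_rows:
  plan: "-0.0008 -0.0007 -0.0011 0 0 0 0.045;-0.0008 -0.0007 -0.0011 0 0 0 0.045;-0.0008 -0.0007 -0.0011 0 0 0 0.045;-0.0008 -0.0007 -0.015 0 0 0 0.045;-0.0008 -0.0007 -0.04 0 0 0 0.045;-0.0008 -0.0007 -0.075 0 0 0 0.045;-0.0008 -0.0007 -0.11 0 0 0 0.045;-0.0008 -0.0007 -0.15 0 0 0 0.045;-0.0008 -0.0007 -0.18 0 0 0 0.045;-0.0008 -0.0007 -0.2 0 0 0 0.045"

```text
clock: 14.72
position: [0.6136, 0.3854, 0.2492]
tool_rot: [3.141, 0.611, 1.667]
force: [0.3, 0.5, -0.7]
grip_width: 0.0449
finger_force: 0.0
```

Run:
```python
from h import *
s=observe();print(s["clock"],Vs(s),s["force"],s["grip_width"])
f,_=shot("top",5);g,_=shot("scene",5)
a=np.zeros((440,800,3),np.uint8)
a[:,:440]=cv2.resize(f["color"][110:220,290:400],None,fx=4,fy=4,interpolation=cv2.INTER_CUBIC)
a[:,440:]=cv2.resize(g["color"][150:260,260:350],None,fx=4,fy=4,interpolation=cv2.INTER_CUBIC)
cv2.imwrite("pics/t5.png",a[:,:,::-1])
```

```text
14.7167 [-0.24370569  0.04017181  0.24915673] [ 0.32419202  0.47269746 -0.65106576] 0.04489430927589515
```

View pics/t5.png

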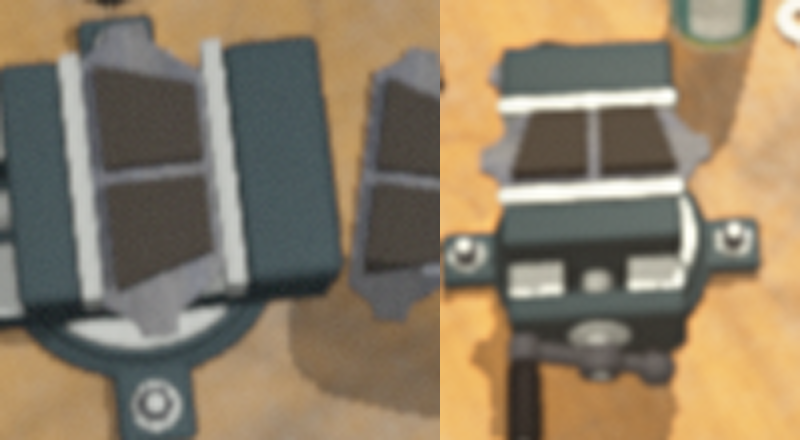

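Both views show the pad clamped square and flat between the jaws, with its tongue ends at (122,25) and (157,335). They are unchanged from before clamping, so the pad is about 2 mm off the middle. The spare pad and the can have not moved.

```bash
python3 -c "
from workcell import bot
print(bot.job_done())"
```

```text
the job is handed in; nothing more can be done
None
```

The brake pad is clamped about 2 mm from the middle of the jaws, with the crank taking about 10.3 N against 5.8 N running free; the gripper is clear of everything and the job is handed in, with no verdict shown.

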